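# Dock the orange fastener tote on the press feeder and select its key

### The arm

A 7-joint arm with a two-finger parallel gripper is mounted at the origin on the work surface. World frame = base frame: x ahead of the robot, y to its left, z up, the work surface at z = 0. Lengths are in mm, angles in rad, forces in N, time in s.
With the tool pointing down it reaches from about 400 to 875 mm from the base axis. Payload 4.4 kg.
Tool frame: the origin (TCP) lies at the very end of the fingers, on their centre line; the grasp point (between the pads) lies 19 mm behind it; z points along the fingers, x is the direction in which the jaws open and shut, and the axes are right-handed (so a half turn about z gives the same grasp; the last joint's range is limited). The gripper opens to 85 mm and grips with 20 to 120 N. Pads are 22 mm wide; open, the fingers measure 114 mm over their backs; the gripper's body (76 mm by 85 mm) begins 54 mm behind the grasp point. The pads swing forward as they close: fully open they stand 13 mm farther back than shut.
Start: joints at [1.132, 0.628, 0.038, 1.517, -0.027, 0.996, -0.02], TCP at [236.774, -605.356, 231.313] pointing down, gripper open.
Joint ranges: [-3.06, 3.06], [-0.37, 2.12], [-1.25, 1.32], [0.18, 2.47], [-1.1, 4.24], [0.23, 1.98], [-2.94, 2.94]. Speed limits (rad/s): [2.57, 2.57, 3.14, 3.14, 3.14, 3.14, 3.14].

### API

Orientations are given as [roll, pitch, yaw] about the fixed x, y, z axes, in that order (R = Rz(yaw) Ry(pitch) Rx(roll)).
In Python, from cell import ctrl gives the robot as it stands.
- The arm moves only by the shell command python3 -m creep 'ROWS'. ROWS is text: rows parted by semicolons, each of 7 numbers parted by spaces: the shift along the tool's x, y, z in units of 40 mm (1.0 is 40 mm), then the turn, a rotation vector about the tool's x, y, z in degrees, then the closure, from 0 (fully open) to 1 (shut). In form: x y z rx ry rz grip; .... A call has 1 to 10 rows; each row is the pose to reach, as a shift and turn from the pose commanded when the call began, along the tool's axes at that moment; what a row does not reach only later rows make up. A row lasts 1/12 s, in which the tool goes at most 41.7 mm and 7.16 degrees, less where a joint would pass 70% of its speed; a pose out of reach is approached as far as the arm can. A call with a gripper value outside its range is refused whole. The fingers move at their own pace and stop on an object; the grip force is fixed at half the most. Time passes only in rows, so rows that repeat a pose let the fingers close. It gives the time, the measured TCP pose, the force and the opening at its end, in the units of the state.
- ctrl.read_state(): the state, without advancing time (a new reading comes with each control period).
- ctrl.get_image(name): name is "scene" or "top" or "wrist"; returns a dict with "img" (420x560x3 uint8, red, green, blue), "vfov" (degrees; the focal length in pixels is half the picture's height over the tangent of half this angle, whatever the lens; pixels are square), "cx", "cy" (the principal point, pixels), "T" (4x4, takes a point from camera to world coordinates); the wrist camera has in their place "tool_from_camera" (4x4, takes a point from camera to tool coordinates, whose origin is the TCP and whose axes are the tool frame's). Camera axes: x right, y up, looking along -z (the intrinsics and any distortion apply to the point x, -y, -z); pixel columns grow to the right and rows downward; lengths in mm; the calibration is good to about 2 mm. A picture is of the moment at which its call begins: read the wrist's pose just before it. There is no depth.
- ctrl.finish_job(): hands the job in, once; it reports no verdict.
Trained networks look in the newest picture that a camera, given by its name, has taken for a name from the list of things; names that differ only in an ending like _2 or _b are one class to them, and where a whole thing is asked for, a point or a joint stands for the part that bears it (a point fixed in the world has none). Each returns a list of dicts, best first, with "score" (0 to 1); they miss things now and then, are a little off and sometimes report something else, mostly with a low value. They report only what shows in the picture. A call takes as long as a camera call.
- ctrl.boxes_of(camera, thing): "rect" ([left, top, right, bottom] in pixels, round what is visible of it).
- ctrl.cut_out(camera, thing): "pixels" (420x560 bool, what is visible of it) and "rect" ([left, top, right, bottom] in pixels, round what is visible of it).
The state is a dict: "clock": time; "qpos": joint angles; "qd": joint speeds; "tau": joint torques, N m; "eef_pos": TCP position; "tool_rot": TCP orientation; "force": force on the tool from outside, world axes, zero at the start; "torque": the same for the moment, N m; "width": finger opening in mm.
Only numpy, scipy, OpenCV 4.12 (cv2) and the standard library are available. Lean on these libraries where they do the work, as an engineer would, in place of code of your own. Each camera call takes 0.05 s, during which the arm holds its last target.

### The job

Change the rivet feeder over to the orange tote: without lifting it or tipping it over, push the orange-lidded tote along the bench and up the feeder's loading ramp until its rear edge drops behind the yellow lip and it lies flat in the bay. Then press the orange key of the selector so that it latches down and the blue key pops up. Leave the blue and white totes, the oil bottle and the mallet where they are, and the bottle upright.

Things in the scene. Friction and masses are not known exactly. Their poses are not given: they have to be found in the camera images.
- dock: fixed green feeder dock with a loading ramp. Origin on the bench, on the centre line, right below the bay side of the yellow lip; +x is the uphill push direction, z up. The lip's flat crest, 22 mm high, runs from x = -6 to 0 mm; behind it is a 10 mm drop to the bay floor. Side guides 104 mm apart run the whole length, their tops 40 mm above the bench
- ramp_foot (a point): foot of the steel ramp on the centre line at bench level, at x = -105 mm of the dock, same axes. The ramp climbs straight (12.5 degrees) to the lip's crest, 22 mm high, at x = -6 mm. Two short wings beside the foot flare the entrance from 102 mm to 124 mm wide at x = -130 mm
- bay_floor (a point): middle of the level bay floor, 12 mm above the bench, at x = 59 mm of the dock; the floor runs from the lip (x = 0) to an end stop at x = 118 mm. A docked tote has its centre here, to within 7 mm along x; either end may lead
- hood_edge (a point): middle of the underside of the front edge of the green hood over the far half of the bay, at x = 66 mm of the dock and 104 mm above the bench. The hood and the pick-up head on it reach to x = 124 mm, 156 mm high and 120 mm wide outside
- orange_tote: plastic tote, 104 mm long (its own x) by 96 mm wide (y) by 58 mm high, grey with a flat orange lid all flush with the sides, smooth and too wide to grasp, about 0.4 to 0.8 kg; origin at the centre of its underside, z up. It starts on the bench below the ramp, either beside the blue tote on the robot's side or beyond it, and roughly along the push direction
- blue_tote: plastic tote, 104 mm long (its own x) by 96 mm wide (y) by 58 mm high, grey with a flat blue lid all flush with the sides, smooth and too wide to grasp, about 0.4 to 0.8 kg; origin at the centre of its underside, z up. Loose bystander
- white_tote: plastic tote, 104 mm long (its own x) by 96 mm wide (y) by 58 mm high, grey with a flat white lid all flush with the sides, smooth and too wide to grasp, about 0.4 to 0.8 kg; origin at the centre of its underside, z up. Loose bystander near the selector
- oil_bottle: yellow standing oil bottle with a red cap, 38 mm diameter, 90 mm high, loose; origin at the centre of its underside, z up. Bystander
- mallet: wooden mallet lying flat, loose; origin under the centre of its head (55 mm along x, 95 mm along y, 48 mm high); 22 mm thick handle from the head to 159 mm along -x, 24 mm above the bench. Bystander
- selector: fixed grey housing of the interlocked key bank, 70 mm (x) by 124 mm (y) by 46 mm high; origin at the centre of its underside. Three keys in a row along y, 34 mm apart: blue at -34 mm, orange at 0, white at +34 mm. They press straight down on a spring (1 N at first, about 3 N before the stop). A key pressed to its stop latches, and the key that was latched pops up
- key_orange_top (a point): centre of the top of the orange key (the middle key); a square-edged cap 36 mm by 28 mm (28 mm along the row) that stands 16 mm over the 46 mm high housing when up
- key_blue_top (a point): centre of the top of the blue key (at the selector's -y end); a square-edged cap 36 mm by 28 mm (28 mm along the row) that stands 16 mm over the 46 mm high housing when up
- key_white_top (a point): centre of the top of the white key (at the selector's +y end); a square-edged cap 36 mm by 28 mm (28 mm along the row) that stands 16 mm over the 46 mm high housing when up
- key_orange (a joint): travel of the orange key in m: 0 fully up, latched down at about 0.008, bottom stop at 0.0105. Starts up
- key_blue (a joint): travel of the blue key in m: 0 fully up, latched down at about 0.008, bottom stop at 0.0105. Starts latched
- key_white (a joint): travel of the white key in m: 0 fully up, latched down at about 0.008, bottom stop at 0.0105. Starts up

How it is judged:
By the outcome, as a careful person would: the job done as asked, in the order asked, and still so for the second after the job is handed in, with the robot touching nothing.
It also fails if it takes over 72 s, if anything falls off the work surface, if the arm or the gripper's body presses on something with over 40 N, if the wrist force passes 120 N, or if a joint passes its speed limit or range.

## Working session

There is one attempt and no reset: what is moved stays moved. The work goes in short steps, Python scripts to look and compute and a shell command to move; the robot and the scene stay as the last step left them, time stands still between calls to the robot, and variables do not carry over. Pictures are saved under pics/ and viewed, and the job is handed in when it is done.

```bash
ls; mkdir -p pics
python3 - <<'E'
from cell import ctrl
import cv2
print(ctrl.read_state())
for n in ["scene","top","wrist"]:
    d=ctrl.get_image(n); cv2.imwrite(f"pics/{n}0.png",d["img"][:,:,::-1])
    print(n,{k:v for k,v in d.items() if k!="img"})
E
```

```text
pics
{'clock': 0.0, 'qpos': array([ 1.13220801,  0.62933029,  0.03844731,  1.51837802, -0.02703033,
        0.99630225, -0.01998628]), 'qd': array([-0.00043821, -0.00121324,  0.00118628, -0.0013684 , -0.0005336 ,
        0.00036265,  0.00088276]), 'tau': array([ 2.53458929e-04, -5.63398790e+01,  1.22674473e+00, -1.93440789e+01,
        1.09834608e-02,  1.06176300e-02, -8.96501177e-06]), 'eef_pos': array([ 236.54125961, -604.75501076,  230.39624427]), 'tool_rot': array([ 3.14159042e+00,  1.90006321e-03, -1.19801536e+00]), 'force': array([ 0.13297601, -0.34033948,  0.25363589]), 'torque': array([ 0.01018638,  0.01311691, -0.01612898]), 'width': 85.62516783683677}
scene {'vfov': 54.62404143536485, 'cx': 278.44537761896635, 'cy': 210.1522773265234, 'T': array([[ 6.92980048e-01, -4.60825342e-01,  5.54453476e-01,
         1.02719762e+03],
       [ 7.20799651e-01,  4.26792005e-01, -5.46165220e-01,
        -4.25933271e+02],
       [ 1.50504636e-02,  7.78131472e-01,  6.27921090e-01,
         6.54580545e+02],
       [ 0.00000000e+00,  0.00000000e+00,  0.00000000e+00,
         1.00000000e+00]])
[... 179 characters left out ...]
   [-9.99943637e-01,  3.26652327e-03,  1.01020953e-02,
         4.65800527e+01],
       [ 1.03271214e-02,  7.83932846e-02,  9.96869020e-01,
         1.18671917e+03],
       [ 0.00000000e+00,  0.00000000e+00,  0.00000000e+00,
         1.00000000e+00]])}
wrist {'vfov': 62.57198363237378, 'cx': 282.71223878526285, 'cy': 209.82419389025947, 'tool_from_camera': array([[ 9.99999810e-01, -6.08408961e-04,  1.02443478e-04,
         1.59968069e+00],
       [-5.51778753e-04, -9.56204877e-01, -2.92697673e-01,
        -7.51592445e+01],
       [ 2.76036841e-04,  2.92697561e-01, -9.56205031e-01,
        -1.42481491e+02],
       [ 0.00000000e+00,  0.00000000e+00,  0.00000000e+00,
         1.00000000e+00]])}
```

View pics/top0.png

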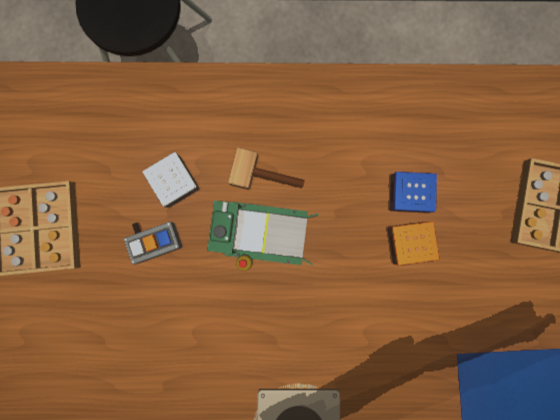

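View pics/scene0.png

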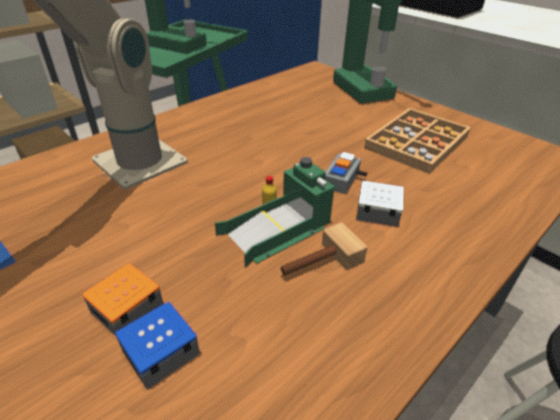

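View pics/wrist0.png

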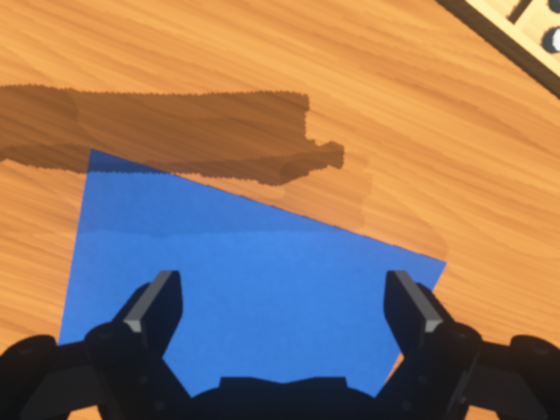

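The top view shows orange at (415,243), blue beyond it at (415,192), the dock at (260,232) with uphill to image-left, the bottle at (244,263) hard against the dock, and the selector at (152,243).

```bash
cat > h.py <<'E'
import numpy as np, cv2
from cell import ctrl
def K(d):
    f=210/np.tan(np.radians(d["vfov"]/2)); return f
def ray(d,uv,z,T=None):
    T=d["T"] if T is None else T
    f=K(d); uv=np.atleast_2d(np.array(uv,float))
    c=np.c_[(uv[:,0]-d["cx"])/f,-(uv[:,1]-d["cy"])/f,-np.ones(len(uv))]
    w=c@T[:3,:3].T; o=T[:3,3]
    return o+w*((z-o[2])/w[:,2])[:,None]
def proj(d,P,T=None):
    T=d["T"] if T is None else T
    P=np.atleast_2d(np.array(P,float)); c=(P-T[:3,3])@T[:3,:3]
    f=K(d); return np.c_[d["cx"]+f*c[:,0]/-c[:,2], d["cy"]-f*c[:,1]/-c[:,2]]
E
python3 - <<'E'
from h import *
for n in ["top","scene"]:
    d=ctrl.get_image(n); im=d["img"][:,:,::-1].copy()
    for t in ["orange_tote","blue_tote","white_tote","oil_bottle","mallet","dock","selector"]:
        r=ctrl.cut_out(n,t)
        for q in r[:2]:
            m=q["pixels"]; ys,xs=np.nonzero(m); 
            rc=cv2.minAreaRect(np.c_[xs,ys].astype(np.float32))
            print(n,t,round(q["score"],2),np.round(q["rect"]),m.sum(),np.round(rc[0],1),np.round(rc[1],1),round(rc[2],1))
    if n=="top":
        a=cv2.resize(im[180:290,190:330],(0,0),fx=5,fy=5,interpolation=cv2.INTER_CUBIC); cv2.imwrite("pics/dtop.png",a)
        b=cv2.resize(im[160:280,370:460],(0,0),fx=5,fy=5,interpolation=cv2.INTER_CUBIC); cv2.imwrite("pics/ttop.png",b)
        b=cv2.resize(im[140:280,110:210],(0,0),fx=4,fy=4,interpolation=cv2.INTER_CUBIC); cv2.imwrite("pics/stop.png",b)
    else:
        a=cv2.resize(im[140:280,200:410],(0,0),fx=3.8,fy=3.8,interpolation=cv2.INTER_CUBIC); cv2.imwrite("pics/dsc.png",a)
E
```

```text
top orange_tote 0.75 [390. 222. 438. 264.] 1805 [413.  243.7] [39.7 47. ] 82.1
top orange_tote 0.49 [143. 154. 202. 207.] 1874 [170.6 180.4] [45.8 41.9] 59.7
top blue_tote 0.62 [389. 172. 438. 215.] 1829 [412.9 192.4] [46.6 40.1] 2.4
top white_tote 0.98 [143. 157. 200. 205.] 1735 [170.5 180.3] [44.8 40.5] 58.6
top oil_bottle 0.74 [238. 258. 252. 272.] 191 [244.5 263. ] [14. 15.] 90.0
top mallet 0.63 [227. 146. 304. 188.] 1257 [267.1 174.5] [72.8 38.3] 14.0
top dock 0.87 [209. 204. 315. 267.] 5080 [259.1 232.5] [100.4  54.4] 7.6
top selector 0.59 [126. 223. 186. 264.] 1596 [151.4 238.2] [39.8 53.8] 71.6
top selector 0.55 [129. 236. 147. 260.] 184 [136.9 247.7] [14.5 12.6] 71.6
scene orange_tote 0.69 [ 84. 266. 161. 336.] 3328 [123.1 298.4] [53.9 70.4] 55.3
scene blue_tote 0.76 [114. 301. 198. 391.] 4346 [158.8 343.1] [65.  72.2] 56.9
scene white_tote 0.88 [357. 181. 406. 228.] 1732 [380.3 204.3] [43.7 40.9] 8.4
scene oil_bottle 0.53 [260. 177. 276. 205.] 279 [269. 190.] [26. 14.] 90.0
scene oil_bottle 0.37 [216. 160. 336. 267.] 6359 [281.  216.9] [ 70.2 124.4] 53.0
scene mallet 0.97 [281. 224. 367. 278.] 1806 [322.6 248.2] [45.5 86.8] 85.2
scene dock 0.76 [216. 159. 334. 268.] 6253 [280.8 217.3] [ 69.9 123.9] 53.3
scene selector 0.7 [325. 153. 369. 192.] 1043 [343.9 171.5] [33.6 39.4] 47.7
scene selector 0.22 [214. 159. 337. 269.] 6229 [280.5 217.4] [ 69.7 124.5] 53.3
```

View pics/dtop.png

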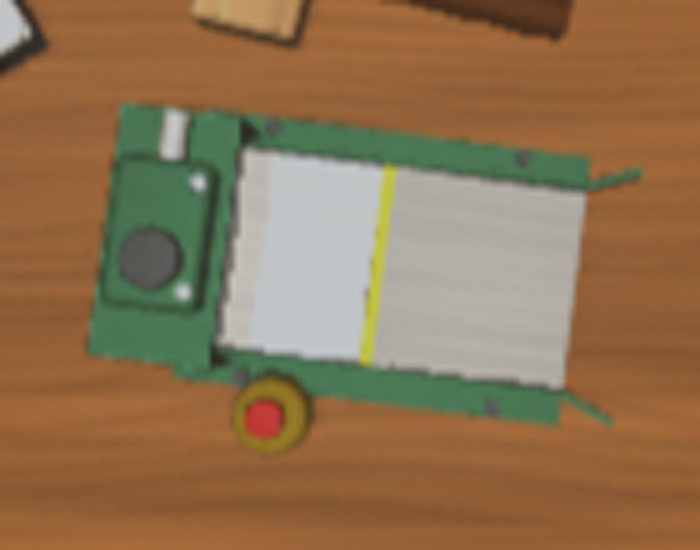

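View pics/ttop.png

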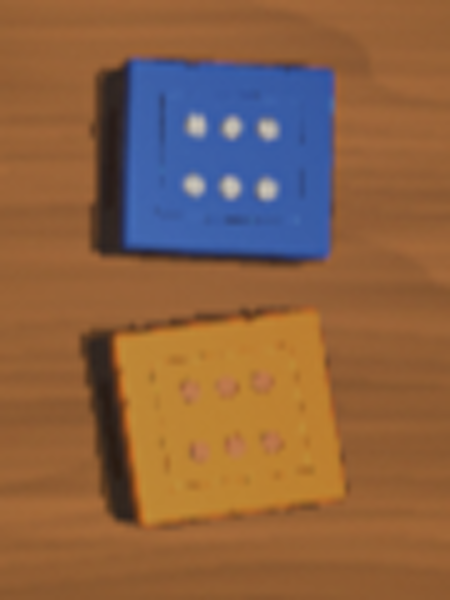

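View pics/stop.png

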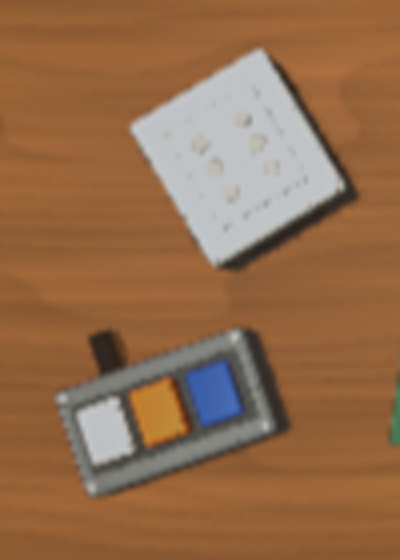

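View pics/dsc.png

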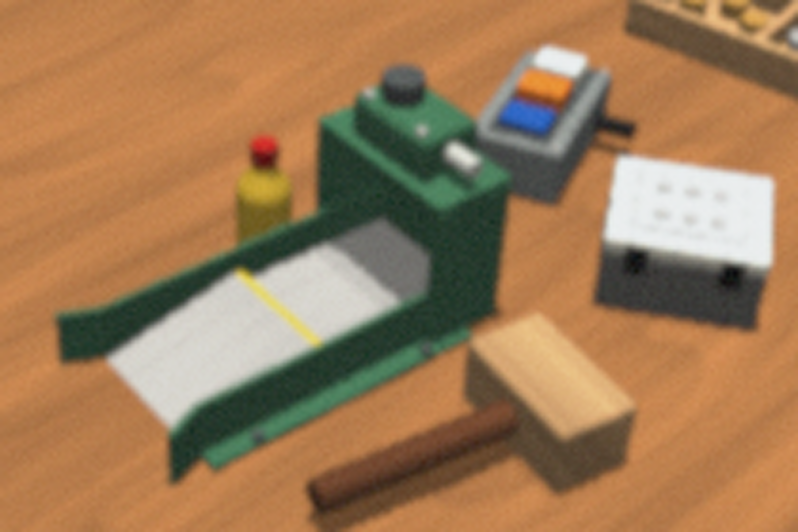

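```bash
cat > m.py <<'E'
from h import *
from scipy.optimize import least_squares
D={n:ctrl.get_image(n) for n in ["top","scene"]}
def cr(o,s,pts): return np.array(o)+ (np.array(pts,float)+.5)/s-.5
def fit(obs,x0):
    def tr(p,M):
        M=np.array(M,float);c,s=np.cos(p[2]),np.sin(p[2])
        return np.c_[p[0]+c*M[:,0]-s*M[:,1],p[1]+s*M[:,0]+c*M[:,1],M[:,2]]
    f=lambda p:np.concatenate([(proj(D[n],tr(p,M))-uv).ravel() for n,M,uv in obs])
    r=least_squares(f,x0,x_scale=[10,10,.1]); 
    return r.x,np.round(r.fun.reshape(-1,2),1)
M=[[0,-52,22],[0,52,22],[-105,-51,0],[-105,51,0]]
ot=("top",M,cr((190,180),5,[(385,166),(361,363),(585,192),(565,388)]))
os=("scene",M,cr((200,140),3.8,[(320,344),(240,270),(170,428),(107,360)]))
for o in ([ot],[os],[ot,os]):
    p,r=fit(o,[450,50,1.6]); print("dock",np.round(p,3),r.tolist())
h=[[52,-48,58],[52,48,58],[-52,48,58],[-52,-48,58]]
L=[[52,-48,58],[52,48,58],[-52,48,58],[-52,-48,58]]
# image order: TL,TR,BR,BL ; tote +x -> world +y (left), +y -> world -x (down)
for nm,u in (("orange",[(116,336),(318,310),(345,495),(142,524)]),("blue",[(130,60),(332,68),(328,258),(126,248)])):
    uv=cr((370,160),5,u)
    p,r=fit([("top",[L[0],L[3],L[2],L[1]],uv)],[450,-250,1.6]); print(nm,np.round(p,3),r.tolist())
# selector: -y end = blue = right (world -y) so frame ~ world
S=cr((110,140),4,[(57,398),(240,330),(275,430),(95,495),(159,411),(213,392),(105,431)])
M=[[35,62,46],[35,-62,46],[-35,-62,46],[-35,62,46],[0,0,62],[0,-34,54],[0,34,62]]
p,r=fit([("top",M,S)],[400,350,0.2]); print("sel",np.round(p,3),r.tolist())
print("bottle", ray(D["top"],cr((190,180),5,[(264,420)]),88), ray(D["scene"],cr((200,140),3.8,[(264,145)]),90))
E
python3 m.py
```

```text
dock [493.191  85.933   1.456] [[-0.0, -0.6], [-0.1, 0.7], [0.3, -0.1], [-0.1, -0.1]]
dock [487.155  89.548   1.378] [[1.5, 2.0], [-0.6, -2.3], [1.5, 3.5], [-2.6, -4.3]]
dock [491.032  86.684   1.421] [[0.4, 0.4], [-1.2, 1.5], [0.5, 2.2], [-1.3, 2.1], [2.6, 3.0], [-1.1, -0.8], [3.6, 5.8], [-2.5, -1.6]]
orange [ 468.169 -289.06     1.701] [[-0.8, -0.7], [0.3, -0.8], [0.8, 0.9], [-0.3, 0.5]]
blue [ 596.041 -291.003    1.53 ] [[-0.6, -0.4], [0.6, -0.1], [0.7, 0.2], [-0.7, 0.3]]
sel [4.66770e+02 3.64777e+02 3.61000e-01] [[-1.1, -0.9], [0.5, -1.4], [1.2, 0.0], [-1.3, 1.5], [-0.0, 0.3], [0.5, 0.2], [0.3, 0.2]]
bottle [[417.71321599 135.03191395  88.        ]] [[422.04149635 135.88962723  90.        ]]
```

```bash
cat > k.py <<'E'
from h import *
from scipy.spatial.transform import Rotation as Ro
def pose():
    s=ctrl.read_state(); return s,s["eef_pos"],Ro.from_euler("xyz",s["tool_rot"])
def tgt(yaw,tilt): # tool down, yaw, tilt deg about tool x
    return Ro.from_euler("xyz",[np.pi,0,yaw])*Ro.from_euler("x",tilt,degrees=True)
def row(P,R,p0=None,R0=None):
    s,p,r=pose(); p=p if p0 is None else p0; r=r if R0 is None else R0
    d=r.inv().apply(np.array(P)-p)/40; v=(r.inv()*R).as_rotvec(degrees=True)
    return np.round(d,3),np.round(v,2)
E
python3 - <<'E'
from k import *
print(row([478,-385,150],tgt(0.13,0)))
E
```

```text
(array([-2.934, -7.622,  2.034]), array([ 0.000e+00, -1.000e-02, -7.609e+01]))
```

```bash
python3 -m creep '-0.3 -0.8 0.2 0 0 -7 0.3; -0.6 -1.6 0.4 0 0 -14 0.45; -0.9 -2.4 0.6 0 0 -21 0.45; -1.2 -3.2 0.8 0 0 -28 0.45; -1.5 -4 1.0 0 0 -35 0.45; -1.8 -4.8 1.2 0 0 -42 0.45; -2.1 -5.6 1.4 0 0 -49 0.45; -2.4 -6.4 1.6 0 0 -56 0.45; -2.7 -7.2 1.8 0 0 -63 0.45; -2.93 -7.6 2.0 0 0 -70 0.45'
python3 - <<'E'
from k import *
print(row([478,-385,150],tgt(0.13,0)), row([478,-385,30],tgt(0.13,10)))
E
```

```text
clock: 1.88
eef_pos: [481.7, -381.6, 151.4]
tool_rot: [-3.14, -0.004, 0.034]
force: [0.4, 0.7, -0.4]
width: 46.9
(array([-0.096,  0.081,  0.034]), array([-0.06, -0.22, -5.48])) (array([-0.108,  0.085,  3.034]), array([ 9.93, -0.7 , -5.45]))
```

```bash
python3 -m creep '-0.05 0.04 0.4 5 -0.3 -2.7 0.45; -0.1 0.09 0.8 9.9 -0.6 -5.4 0.45; -0.1 0.09 1.6 9.9 -0.6 -5.4 0.45; -0.1 0.09 2.2 9.9 -0.6 -5.4 0.45; -0.1 0.09 2.7 9.9 -0.6 -5.4 0.45; -0.1 0.09 3.0 9.9 -0.6 -5.4 0.45; -0.1 0.09 3.0 9.9 -0.6 -5.4 0.45'
python3 - <<'E'
from k import *
for n in ["top","scene","wrist"]:
    d=ctrl.get_image(n); im=d["img"][:,:,::-1]
    cv2.imwrite(f"pics/{n}1.png",im)
    if n=="top": cv2.imwrite("pics/t1.png",cv2.resize(im[150:300,340:500],(0,0),fx=4,fy=4,interpolation=cv2.INTER_CUBIC))
E
```

```text
clock: 2.47
eef_pos: [471.6, -388.2, 28.7]
tool_rot: [-2.965, 0.006, 0.118]
force: [0.1, 0.6, 0.3]
width: 47.0
```

View pics/t1.png

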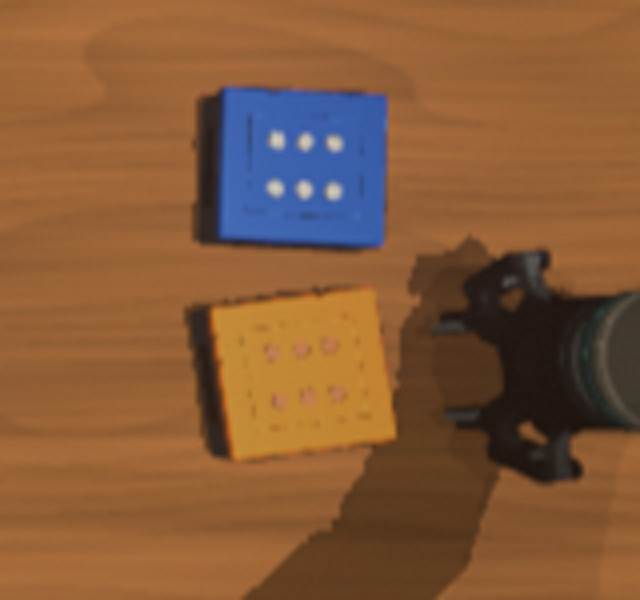

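View pics/scene1.png

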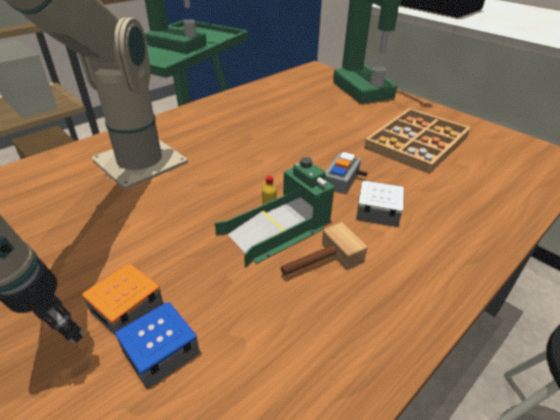

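View pics/wrist1.png

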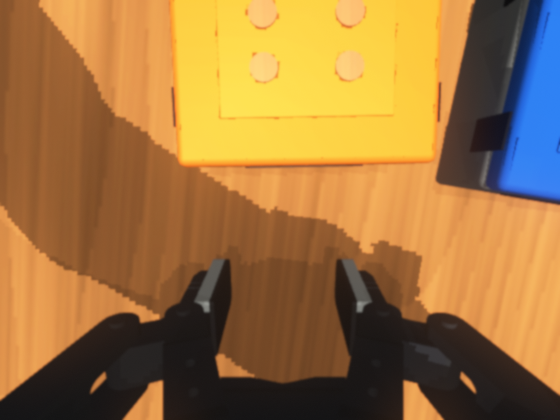

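```bash
cat >> k.py <<'E'
def wT(d):
    s,p,r=pose(); T=np.eye(4);T[:3,:3]=r.as_matrix();T[:3,3]=p
    return T@d["tool_from_camera"]
E
python3 - <<'E'
from k import *
d=ctrl.get_image("wrist")
c=ray(d,[(181,163),(434,160)],58,wT(d)); print(c, np.linalg.norm(c[0]-c[1]))
e=c[1]-c[0]; yaw=np.arctan2(e[1],e[0])+np.pi/2; print("yaw",yaw,"rear mid",c.mean(0),"centre",c.mean(0)[:2]+52*np.array([np.cos(yaw),np.sin(yaw)]))
E
```

```text
[[ 432.40657775 -345.3995575    58.        ]
 [ 524.4138618  -333.30099884   58.        ]] 92.79932887542952
yaw 1.7015418532846591 rear mid [ 478.41021977 -339.35027817   58.        ] centre [ 471.63080598 -287.7940996 ]
```

```bash
cat >> k.py <<'E'
DO=np.array([493.,86.]); PH=1.452
def tcp_from_tote(s,lat,dyaw,g=10,tx=0):
    """tote centre at dock-frame (s,lat), heading PH+dyaw"""
    a=np.array([np.cos(PH),np.sin(PH)]); b=np.array([-a[1],a[0]])
    c=DO+s*a+lat*b; h=np.array([np.cos(PH+dyaw),np.sin(PH+dyaw)])
    return c-(52+g)*h, PH+dyaw-np.pi/2
E
python3 - <<'E'
from k import *
P,y=tcp_from_tote(-374,-21,.25,25); print(P,y,row([*P,30],tgt(y,10)))
P,y=tcp_from_tote(-374,-21,.25,14); print(P,y,row([*P,30],tgt(y,10)))
E
```

```text
[ 479.60031794 -364.19110694] 0.1312036732051034 (array([ 0.204, -0.599,  0.176]), array([ 0.2 , -0.11, -0.72]))
[ 478.16121473 -353.28565042] 0.1312036732051034 (array([ 0.2  , -0.87 ,  0.223]), array([ 0.2 , -0.11, -0.72]))
```

```bash
python3 -m creep '0.2 -0.1 0 0 0 -0.7 0.45; 0.2 -0.3 0.06 0 0 -0.7 0.45; 0.2 -0.5 0.1 0 0 -0.7 0.45; 0.2 -0.7 0.15 0 0 -0.7 0.45; 0.2 -0.8 0.17 0 0 -0.7 0.45; 0.2 -0.87 0.18 0 0 -0.7 0.45; 0.2 -0.87 0.18 0 0 -0.7 0.45'
cat > plan.py <<'E'
from k import *
import sys
# args: s0 s1 n lat0/yaw0 handled as arc: lat=-21*(1-u)^2, dyaw=.25*(1-u)
a,b,n=float(sys.argv[1]),float(sys.argv[2]),int(sys.argv[3]); z=float(sys.argv[4]) if len(sys.argv)>4 else 30
for i in range(1,n+1):
    s=a+(b-a)*i/n; u=np.clip((s+374)/168,0,1)
    P,y=tcp_from_tote(s,-21*(1-u)**2,.25*(1-u)); d,v=row([*P,z],tgt(y,10))
    print(round(s),np.round(d,2),np.round(v,1))
E
python3 plan.py -374 -310 10
```

```text
clock: 3.25
eef_pos: [477.0, -351.9, 30.3]
tool_rot: [-2.968, 0.0, 0.132]
force: [-0.2, -0.1, -0.0]
width: 47.2
-368 [ 0.01 -0.22  0.05] [0.1 0.1 0.6]
-361 [ 0.   -0.38  0.08] [0.1 0.2 1.1]
-355 [-0.01 -0.55  0.1 ] [0.1 0.3 1.6]
-348 [-0.02 -0.71  0.13] [0.1 0.4 2.2]
-342 [-0.03 -0.87  0.16] [0.1 0.5 2.7]
-336 [-0.03 -1.03  0.19] [0.1 0.6 3.2]
-329 [-0.04 -1.19  0.22] [0.1 0.7 3.8]
-323 [-0.04 -1.35  0.24] [0.1 0.8 4.3]
-316 [-0.04 -1.51  0.27] [0.1 0.9 4.8]
-310 [-0.04 -1.67  0.3 ] [0.1 1.  5.4]
```

```bash
python3 -m creep '0.01 -0.2 0.04 0.1 0.1 0.6 0.45; 0 -0.38 0.08 0.1 0.2 1.1 0.45; -0.01 -0.55 0.1 0.1 0.3 1.6 0.45; -0.02 -0.71 0.13 0.1 0.4 2.2 0.45; -0.03 -0.87 0.16 0.1 0.5 2.7 0.45; -0.03 -1.03 0.19 0.1 0.6 3.2 0.45; -0.04 -1.19 0.22 0.1 0.7 3.8 0.45; -0.04 -1.35 0.24 0.1 0.8 4.3 0.45; -0.04 -1.51 0.27 0.1 0.9 4.8 0.45; -0.04 -1.67 0.3 0.1 1 5.4 0.45'
python3 - <<'E'
from k import *
d=ctrl.get_image("wrist");cv2.imwrite("pics/w2.png",d["img"][:,:,::-1])
d=ctrl.get_image("top");cv2.imwrite("pics/t2.png",cv2.resize(d["img"][150:300,200:500,::-1],(0,0),fx=2.6,fy=2.6,interpolation=cv2.INTER_CUBIC))
E
```

```text
clock: 4.08
eef_pos: [466.6, -285.4, 30.0]
tool_rot: [-2.967, -0.001, 0.034]
force: [-0.1, -4.7, 2.1]
width: 47.0
```

View pics/w2.png

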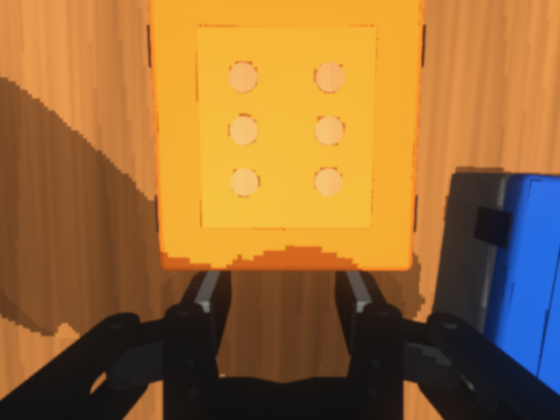

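View pics/t2.png

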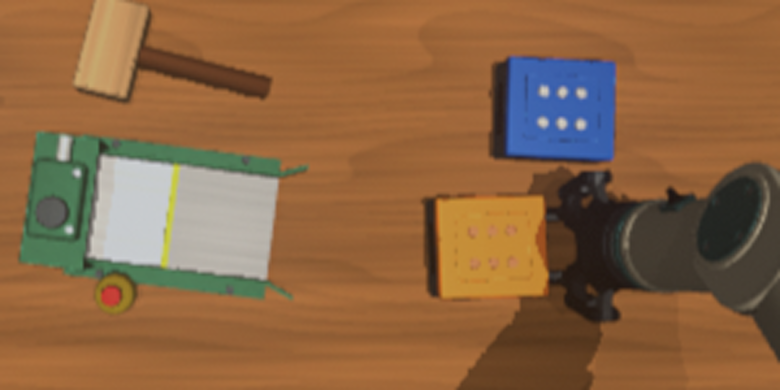

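```bash
cat >> k.py <<'E'
def tote_w(uv):
    d=ctrl.get_image("wrist"); c=ray(d,uv,58,wT(d))
    e=c[1]-c[0]; yaw=np.arctan2(e[1],e[0])+np.pi/2; ce=c.mean(0)[:2]+52*np.array([np.cos(yaw),np.sin(yaw)])
    a=np.array([np.cos(PH),np.sin(PH)]); b=np.array([-a[1],a[0]])
    print("w",np.linalg.norm(e),"yaw",yaw,"dyaw",yaw-PH,"s,lat",(ce-DO)@a,(ce-DO)@b)
E
python3 - <<'E'
from k import *
tote_w([(163,268),(412,268)])
E
python3 plan.py -310 -230 10
```

```text
w 92.77272983141742 yaw 1.6075242177332711 dyaw 0.1555242177332712 s,lat -308.4451133520123 -10.372574272704046
-302 [-0.01 -0.18  0.03] [-0.2  0.2  0.7]
-294 [-0.03 -0.37  0.06] [-0.2  0.3  1.3]
-286 [-0.04 -0.57  0.1 ] [-0.2  0.4  2. ]
-278 [-0.05 -0.77  0.13] [-0.2  0.5  2.7]
-270 [-0.06 -0.97  0.17] [-0.2  0.6  3.4]
-262 [-0.06 -1.17  0.2 ] [-0.2  0.8  4. ]
-254 [-0.06 -1.37  0.24] [-0.2  0.9  4.7]
-246 [-0.06 -1.56  0.28] [-0.2  1.   5.4]
-238 [-0.06 -1.76  0.31] [-0.2  1.1  6. ]
-230 [-0.06 -1.96  0.35] [-0.2  1.2  6.7]
```

```bash
cat > plan2.py <<'E'
from k import *
import sys
s0,lat0,dy0,L,off,b,n,z=map(float,sys.argv[1:9]); n=int(n); g=float(sys.argv[9]) if len(sys.argv)>9 else 10; tilt=float(sys.argv[10]) if len(sys.argv)>10 else 10
s,p,r=pose()
for i in range(1,n+1):
    s=s0+(b-s0)*i/n; u=np.clip((s-s0)/L,0,1)
    P,y=tcp_from_tote(s,lat0*(1-u)**2+off,dy0*(1-u),g); d,v=row([*P,z],tgt(y,tilt))
    print(round(s),np.round(d,2),np.round(v,1))
E
python3 plan2.py -308 -10.4 .155 134 2.6 -230 10 30
```

```text
-300 [-0.01 -0.22  0.04] [-0.2  0.1  0.5]
-292 [-0.02 -0.41  0.07] [-0.2  0.2  1. ]
-285 [-0.03 -0.61  0.1 ] [-0.2  0.3  1.5]
-277 [-0.04 -0.8   0.14] [-0.2  0.4  2. ]
-269 [-0.04 -1.    0.17] [-0.2  0.5  2.5]
-261 [-0.04 -1.19  0.21] [-0.2  0.6  3. ]
-253 [-0.05 -1.38  0.24] [-0.2  0.7  3.6]
-246 [-0.05 -1.58  0.28] [-0.2  0.8  4.1]
-238 [-0.05 -1.77  0.31] [-0.2  0.8  4.6]
-230 [-0.04 -1.96  0.35] [-0.2  0.9  5.1]
```

```bash
python3 -m creep '-0.01 -0.22 0.04 0 0.1 0.5 0.45; -0.02 -0.41 0.07 0 0.2 1 0.45; -0.03 -0.61 0.1 0 0.3 1.5 0.45; -0.04 -0.8 0.14 0 0.4 2 0.45; -0.04 -1.0 0.17 0 0.5 2.5 0.45; -0.04 -1.19 0.21 0 0.6 3 0.45; -0.05 -1.38 0.24 0 0.7 3.6 0.45; -0.05 -1.58 0.28 0 0.8 4.1 0.45; -0.05 -1.77 0.31 0 0.8 4.6 0.45; -0.04 -1.96 0.35 0 0.9 5.1 0.45'
python3 - <<'E'
from k import *
d=ctrl.get_image("wrist");cv2.imwrite("pics/w3.png",d["img"][:,:,::-1])
d=ctrl.get_image("top");cv2.imwrite("pics/t3.png",cv2.resize(d["img"][180:290,200:400,::-1],(0,0),fx=4,fy=4,interpolation=cv2.INTER_CUBIC))
E
```

```text
clock: 5.07
eef_pos: [462.2, -205.6, 29.8]
tool_rot: [-2.967, -0.001, -0.057]
force: [-0.6, -5.2, 1.8]
width: 47.4
```

View pics/w3.png

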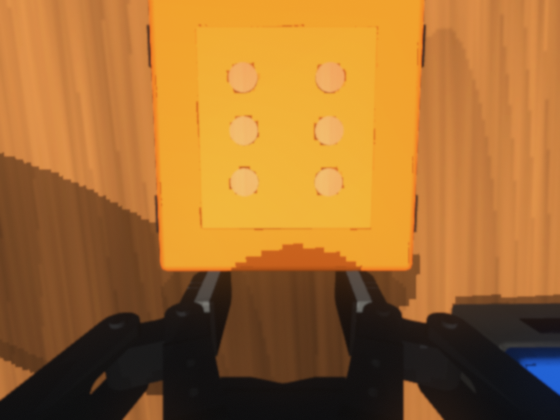

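View pics/t3.png

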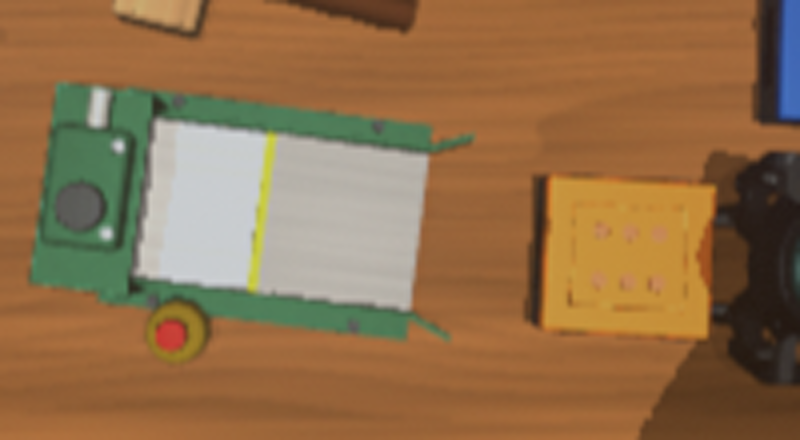

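Run:
```python
from k import *
tote_w([(163,268),(412,268)])
from m import fit,cr
L=[[52,-48,58],[-52,-48,58],[-52,48,58],[52,48,58]]
p,r=fit([("top",L,cr((200,180),4,[(549,175),(716,184),(709,338),(540,328)]))],[460,-150,1.5])
a=np.array([np.cos(PH),np.sin(PH)]); b=np.array([-a[1],a[0]])
print("top",p,(p[:2]-DO)@a,(p[:2]-DO)@b,p[2]-PH,r.tolist())
# dock: floor edges + lip + foot
M=[[0,-52,22],[0,52,22],[-105,-51,0],[-105,51,0]]
p,r=fit([("top",M,cr((200,180),4,[(268,132),(249,291),(429,154),(411,311)]))],[490,86,1.45]);print("dock",p,r.tolist())
# guide outer-top edges direction at z=40
for q in ([(165,96),(432,128)],[(190,306),(405,339)]):
    w=ray(ctrl.get_image("top"),cr((200,180),4,q),5); e=w[0]-w[1]; print(np.arctan2(e[1],e[0]))
```

```text
w 92.78120572642777 yaw 1.5173248752879562 dyaw 0.06532487528795627 s,lat -229.70809972689793 -2.659505703481465
dock [493.191  85.933   1.456] [[-0.0, -0.6], [-0.1, 0.7], [0.3, -0.1], [-0.1, -0.1]]
dock [487.155  89.548   1.378] [[1.5, 2.0], [-0.6, -2.3], [1.5, 3.5], [-2.6, -4.3]]
dock [491.032  86.684   1.421] [[0.4, 0.4], [-1.2, 1.5], [0.5, 2.2], [-1.3, 2.1], [2.6, 3.0], [-1.1, -0.8], [3.6, 5.8], [-2.5, -1.6]]
orange [ 468.169 -289.06     1.701] [[-0.8, -0.7], [0.3, -0.8], [0.8, 0.9], [-0.3, 0.5]]
blue [ 596.041 -291.003    1.53 ] [[-0.6, -0.4], [0.6, -0.1], [0.7, 0.2], [-0.7, 0.3]]
sel [4.66770e+02 3.64777e+02 3.61000e-01] [[-1.1, -0.9], [0.5, -1.4], [1.2, 0.0], [-1.3, 1.5], [-0.0, 0.3], [0.5, 0.2], [0.3, 0.2]]
bottle [[417.71321599 135.03191395  88.        ]] [[422.04149635 135.88962723  90.        ]]
top [ 465.74590778 -143.5029574     1.51305009] -231.11549915693266 -0.13802012798268906 0.06105009201084499 [[-0.2, -0.5], [0.0, -0.2], [0.1, 0.4], [0.1, 0.3]]
dock [493.21887763  85.81030131   1.45195764] [[0.1, -0.4], [-0.3, 0.5], [0.1, -0.1], [0.0, -0.1]]
1.4544161645681362
1.4215019977088152
```

```bash
python3 plan2.py -230 -1.6 .0655 50 1.5 -160 10 30
```

```text
-223 [-0.01 -0.22  0.03] [-0.1  0.   0.4]
-216 [-0.02 -0.39  0.06] [-0.1  0.1  0.9]
-209 [-0.03 -0.56  0.09] [-0.1  0.2  1.4]
-202 [-0.04 -0.74  0.12] [-0.1  0.3  1.9]
-195 [-0.05 -0.91  0.15] [-0.1  0.4  2.4]
-188 [-0.05 -1.08  0.18] [-0.1  0.5  3. ]
-181 [-0.06 -1.25  0.21] [-0.1  0.6  3.5]
-174 [-0.05 -1.43  0.24] [-0.1  0.6  3.6]
-167 [-0.04 -1.6   0.28] [-0.1  0.6  3.6]
-160 [-0.02 -1.77  0.3 ] [-0.1  0.6  3.6]
```

```bash
python3 -m creep '-0.01 -0.2 0.03 0 0 0.4 0.45; -0.02 -0.38 0.06 0 0.1 0.9 0.45; -0.03 -0.56 0.09 0 0.2 1.4 0.45; -0.04 -0.74 0.12 0 0.3 1.9 0.45; -0.05 -0.91 0.15 0 0.4 2.4 0.45; -0.05 -1.08 0.18 0 0.5 3 0.45; -0.06 -1.25 0.21 0 0.6 3.5 0.45; -0.05 -1.43 0.24 0 0.6 3.6 0.45; -0.04 -1.6 0.28 0 0.6 3.6 0.45; -0.02 -1.77 0.3 0 0.6 3.6 0.45'
python3 - <<'E'
from k import *
d=ctrl.get_image("wrist");cv2.imwrite("pics/w4.png",d["img"][:,:,::-1])
d=ctrl.get_image("top");cv2.imwrite("pics/t4.png",cv2.resize(d["img"][180:290,200:400,::-1],(0,0),fx=4,fy=4,interpolation=cv2.INTER_CUBIC))
E
```

```text
clock: 6.25
eef_pos: [465.6, -134.2, 30.3]
tool_rot: [-2.967, -0.0, -0.12]
force: [-0.9, -3.0, -2.0]
width: 47.0
```

View pics/w4.png

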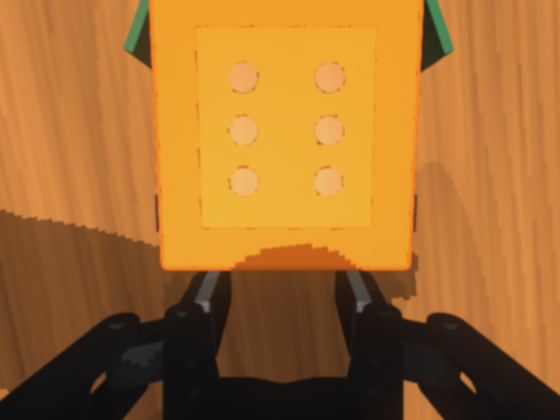

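View pics/t4.png

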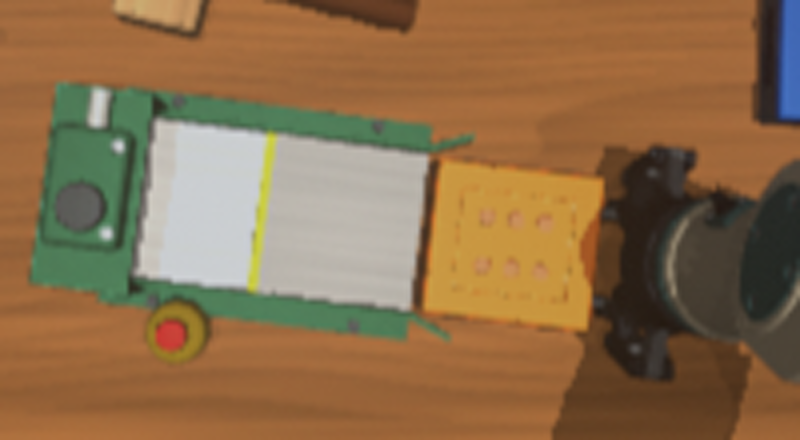

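```bash
python3 -m creep '0 -0.2 0.03 0 0 0 0.45; 0 -0.4 0.05 0 0 0 0.45; 0 -0.6 0.07 0 0 0 0.45; 0 -0.8 0.09 0 0 0 0.45; 0 -1.0 0.11 0 0 0 0.45; 0 -1.2 0.13 0 0 0 0.45; 0 -1.4 0.16 0 0 0 0.45; 0 -1.6 0.19 0 0 0 0.45; 0 -1.8 0.22 0 0 0 0.45; 0 -2.0 0.25 0 0 0 0.45'
python3 - <<'E'
from k import *
d=ctrl.get_image("wrist");cv2.imwrite("pics/w5.png",d["img"][:,:,::-1])
d=ctrl.get_image("scene");cv2.imwrite("pics/s5.png",cv2.resize(d["img"][130:300,140:410,::-1],(0,0),fx=2.9,fy=2.9,interpolation=cv2.INTER_CUBIC))
E
```

```text
clock: 7.18
eef_pos: [475.0, -53.7, 34.3]
tool_rot: [-2.967, 0.0, -0.119]
force: [-1.0, -4.4, -2.5]
width: 47.0
```

View pics/w5.png

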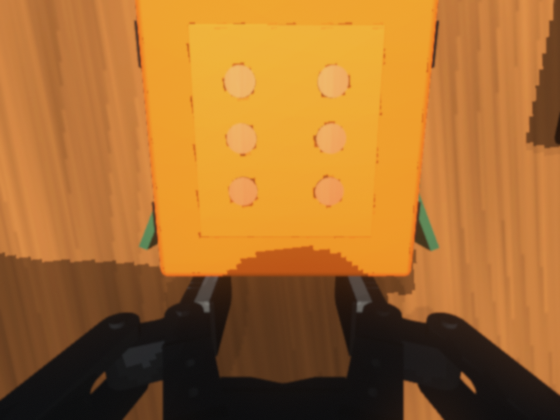

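View pics/s5.png

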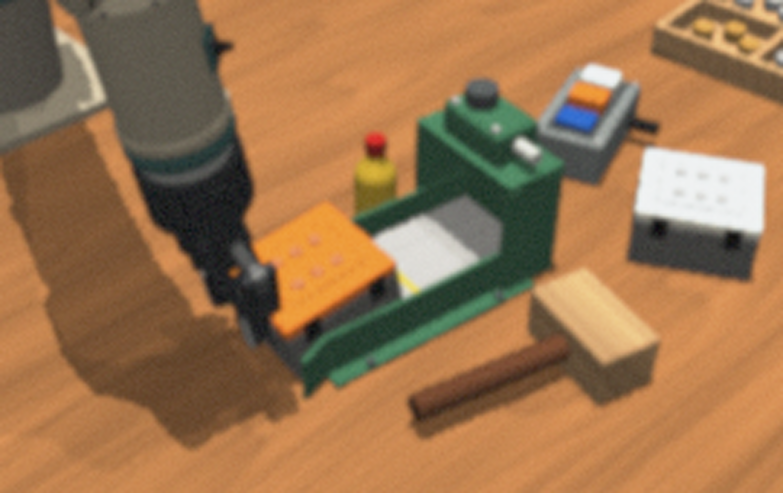

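```bash
python3 -m creep '0 -0.2 0.03 0 0 0 0.45; 0 -0.4 0.07 0 0 0 0.45; 0 -0.6 0.1 0 0 0 0.45; 0 -0.8 0.13 0 0 0 0.45; 0 -1.0 0.16 0 0 0 0.45; 0 -1.2 0.2 0 0 0 0.45; 0 -1.4 0.23 0 0 0 0.45; 0 -1.55 0.26 0 0 0 0.45; 0 -1.7 0.29 0 0 0 0.45; 0 -1.8 0.31 0 0 0 0.45'
python3 - <<'E'
from k import *
d=ctrl.get_image("wrist");cv2.imwrite("pics/w6.png",d["img"][:,:,::-1])
d=ctrl.get_image("scene");cv2.imwrite("pics/s6.png",cv2.resize(d["img"][130:300,140:410,::-1],(0,0),fx=2.9,fy=2.9,interpolation=cv2.INTER_CUBIC))
E
```

```text
clock: 8.12
eef_pos: [484.1, 17.1, 34.9]
tool_rot: [-2.968, -0.001, -0.121]
force: [-1.2, -7.4, 3.4]
width: 46.9
```

View pics/w6.png

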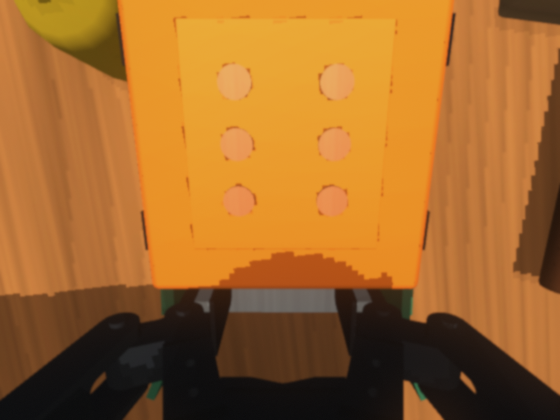

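View pics/s6.png

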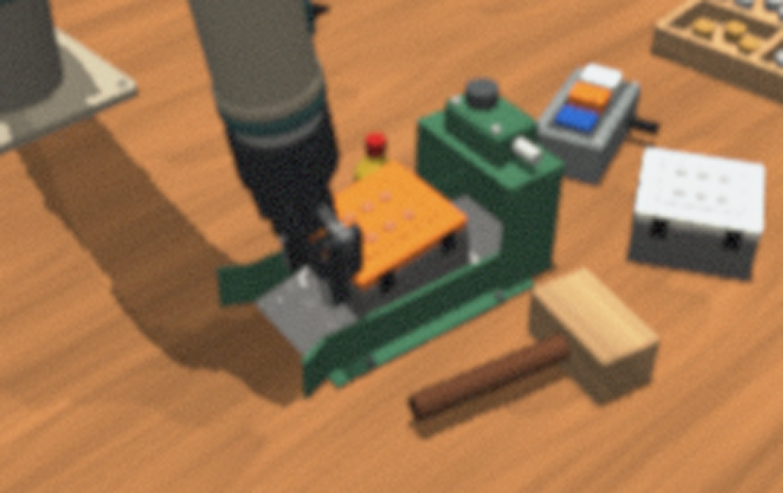

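```bash
python3 -m creep '0 -0.15 0.026 0 0 0 0.45; 0 -0.3 0.053 0 0 0 0.45; 0 -0.45 0.08 0 0 0 0.45; 0 -0.6 0.106 0 0 0 0.45; 0 -0.75 0.13 0 0 0 0.45; 0 -0.9 0.16 0 0 0 0.45; 0 -1.05 0.185 0 0 0 0.45; 0 -1.17 0.207 0 0 0 0.45; 0 -1.27 0.225 0 0 0 0.45; 0 -1.35 0.24 0 0 0 0.45'
python3 - <<'E'
from k import *
s,p,r=pose(); print("s",(p[:2]-DO)@np.array([np.cos(PH),np.sin(PH)]),(p[:2]-DO)@np.array([-np.sin(PH),np.cos(PH)]))
d=ctrl.get_image("wrist");cv2.imwrite("pics/w7.png",d["img"][:,:,::-1])
d=ctrl.get_image("scene");cv2.imwrite("pics/s7.png",cv2.resize(d["img"][130:300,140:410,::-1],(0,0),fx=2.9,fy=2.9,interpolation=cv2.INTER_CUBIC))
E
```

```text
clock: 9.05
eef_pos: [490.1, 73.0, 34.5]
tool_rot: [-2.967, 0.0, -0.119]
force: [0.3, -3.1, -1.6]
width: 47.2
s -13.257924824622265 1.3218183602017077
```

View pics/w7.png

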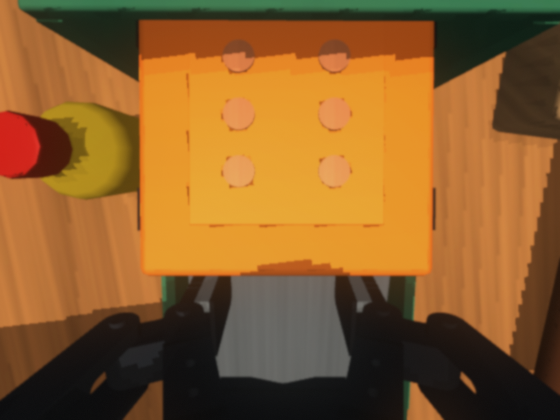

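View pics/s7.png

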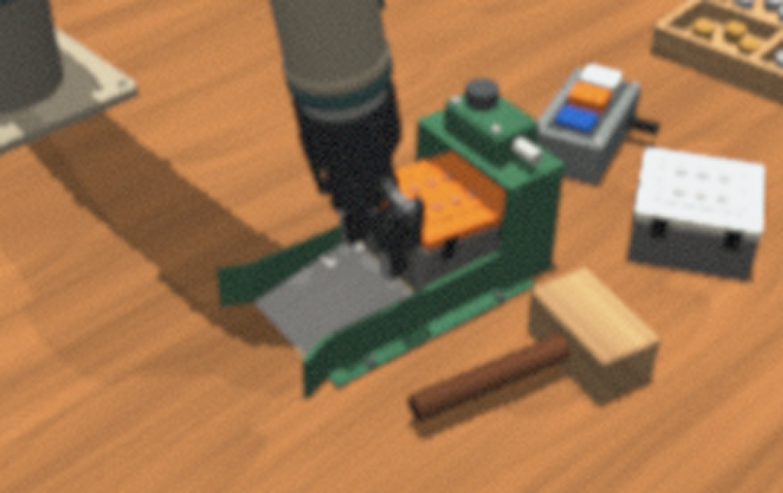

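```bash
python3 -m creep '0 -0.05 0.01 0 0 0 0.45; 0 -0.1 0.02 0 0 0 0.45; 0 -0.14 0.026 0 0 0 0.45; 0 -0.18 0.033 0 0 0 0.45; 0 -0.22 0.04 0 0 0 0.45; 0 -0.22 0.04 0 0 0 0.45'
python3 - <<'E'
from k import *
s,p,r=pose(); print("s",(p[:2]-DO)@np.array([np.cos(PH),np.sin(PH)]))
d=ctrl.get_image("wrist");cv2.imwrite("pics/w8.png",d["img"][:,:,::-1])
d=ctrl.get_image("scene");cv2.imwrite("pics/s8.png",cv2.resize(d["img"][130:300,140:410,::-1],(0,0),fx=2.9,fy=2.9,interpolation=cv2.INTER_CUBIC))
E
```

```text
clock: 9.65
eef_pos: [491.5, 81.8, 34.6]
tool_rot: [-2.966, -0.0, -0.119]
force: [-0.9, -0.6, -1.7]
width: 46.9
s -4.340744367696126
```

View pics/w8.png

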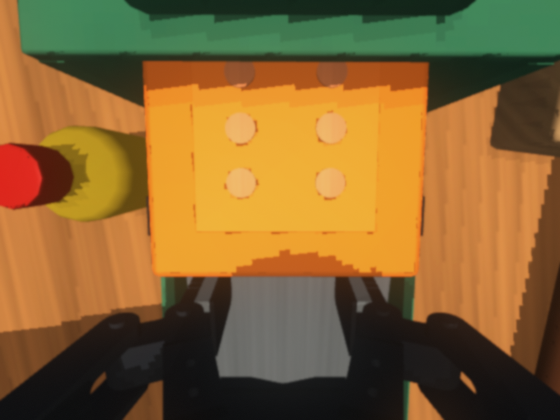

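View pics/s8.png

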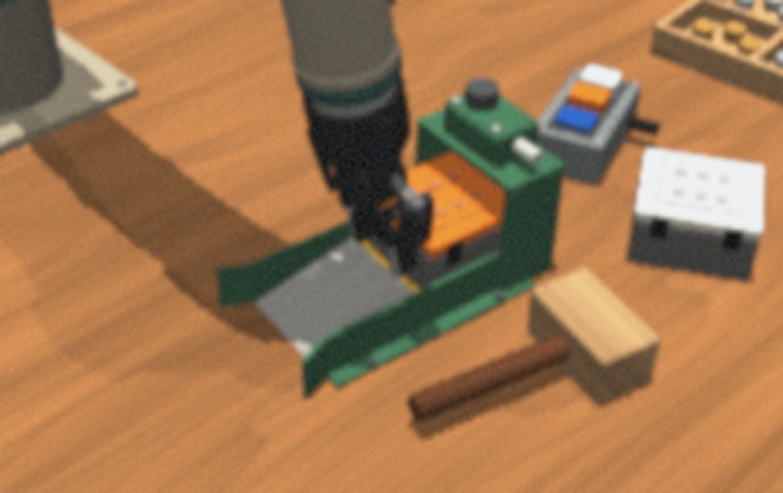

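```bash
python3 -m creep '0 0.2 -0.04 0 0 0 0.45; 0 0.5 -0.09 0 0 0 0.45; 0 0.5 -0.12 0 0 0 0.45; 0 0.4 -0.6 0 0 0 0.45; 0 0.28 -1.3 0 0 0 0.45; 0 0.14 -2.1 -2 0 0 0.6; 0 0 -2.9 -5 0 0 0.8; 0 -0.14 -3.7 -8 0 0 1; 0 -0.28 -4.5 -10 0 0 1; 0 -0.36 -5 -10 0 0 1'
python3 - <<'E'
from k import *
d=ctrl.get_image("wrist");cv2.imwrite("pics/w9.png",d["img"][:,:,::-1])
d=ctrl.get_image("scene");cv2.imwrite("pics/s9.png",cv2.resize(d["img"][130:300,140:410,::-1],(0,0),fx=2.9,fy=2.9,interpolation=cv2.INTER_CUBIC))
d=ctrl.get_image("top");cv2.imwrite("pics/t9.png",cv2.resize(d["img"][130:290,100:330,::-1],(0,0),fx=3.4,fy=3.4,interpolation=cv2.INTER_CUBIC))
E
```

```text
clock: 10.58
eef_pos: [490.2, 63.8, 237.7]
tool_rot: [-3.14, -0.005, -0.115]
force: [1.0, -0.0, 0.1]
width: -0.1
```

View pics/w9.png

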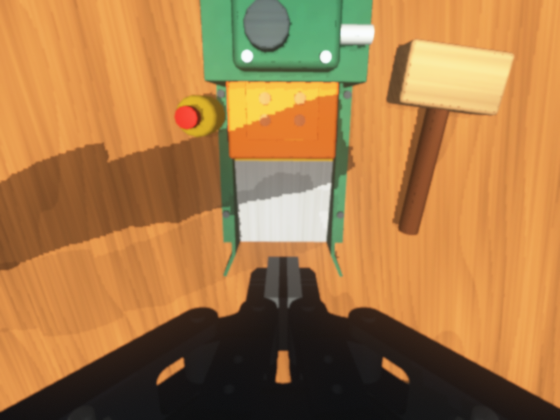

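View pics/s9.png

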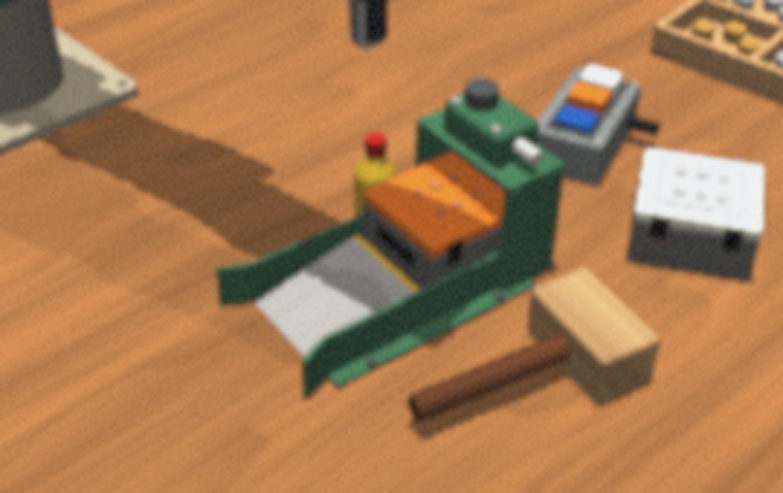

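View pics/t9.png

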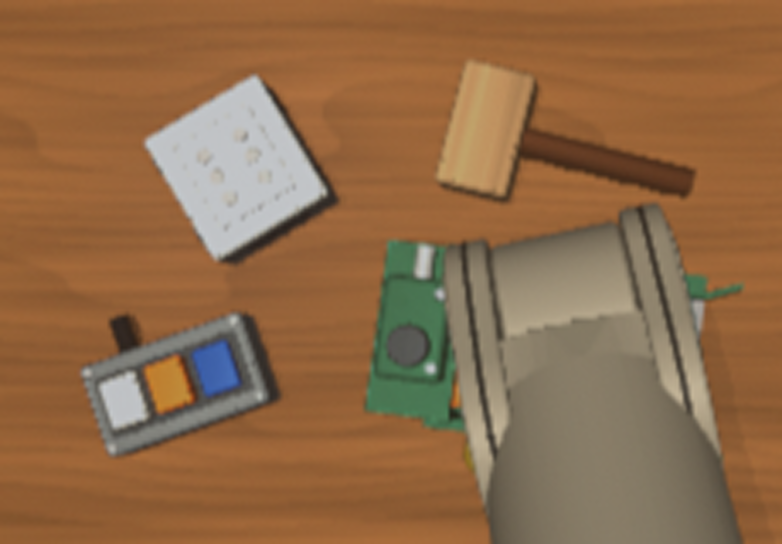

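```bash
python3 - <<'E' 2>/dev/null
from k import *
a=np.array([np.cos(PH),np.sin(PH)]); b=np.array([-a[1],a[0]])
def W(x,y,z): return [*(DO+x*a+y*b),z]
d=ctrl.get_image("scene"); f=lambda P:np.round((proj(d,P)-[140,130])*2.9)
for s in (55,59,63): print(s,"flat",f([W(s-52,48,70),W(s-52,-48,70)]).tolist(),"tilt",f([W(s-52,48,80),W(s-52,-48,80)]).tolist())
w=ctrl.get_image("wrist"); T=wT(w)
for s in (55,59,63): print(s,"flat",np.round(proj(w,[W(s-52,48,70),W(s-52,-48,70)],T)).tolist(),"lip",np.round(proj(w,[W(0,52,22),W(0,-52,22)],T)).tolist())
print(f([W(0,52,22),W(0,-52,22)]).tolist())
# orientation of selector target
from m import D,fit,cr
for n in ["key_orange_top"]:
    r=ctrl.cut_out("top","selector"); print([q["rect"] for q in r[:1]])
uv=cr((100,130),3.4,[(170,385)]); print("orange key from top",ray(D["top"],uv,62))
uv=cr((140,130),2.9,[(590,94)]); print("scene",ray(D["scene"],uv,62))
E
```

```text
55 flat [[357.0, 190.0], [429.0, 250.0]] tilt [[357.0, 180.0], [429.0, 240.0]]
59 flat [[361.0, 188.0], [433.0, 248.0]] tilt [[361.0, 178.0], [433.0, 238.0]]
63 flat [[365.0, 186.0], [437.0, 246.0]] tilt [[365.0, 177.0], [438.0, 236.0]]
55 flat [[229.0, 157.0], [338.0, 157.0]] lip [[232.0, 153.0], [334.0, 153.0]]
59 flat [[229.0, 153.0], [338.0, 153.0]] lip [[232.0, 153.0], [334.0, 153.0]]
63 flat [[229.0, 148.0], [338.0, 148.0]] lip [[232.0, 153.0], [334.0, 153.0]]
[[352.0, 234.0], [427.0, 300.0]]
dock [493.191  85.933   1.456] [[-0.0, -0.6], [-0.1, 0.7], [0.3, -0.1], [-0.1, -0.1]]
dock [487.155  89.548   1.378] [[1.5, 2.0], [-0.6, -2.3], [1.5, 3.5], [-2.6, -4.3]]
dock [491.032  86.684   1.421] [[0.4, 0.4], [-1.2, 1.5], [0.5, 2.2], [-1.3, 2.1], [2.6, 3.0], [-1.1, -0.8], [3.6, 5.8], [-2.5, -1.6]]
orange [ 468.169 -289.06     1.701] [[-0.8, -0.7], [0.3, -0.8], [0.8, 0.9], [-0.3, 0.5]]
blue [ 596.041 -291.003    1.53 ] [[-0.6, -0.4], [0.6, -0.1], [0.7, 0.2], [-0.7, 0.3]]
sel [4.66770e+02 3.64777e+02 3.61000e-01] [[-1.1, -0.9], [0.5, -1.4], [1.2, 0.0], [-1.3, 1.5], [-0.0, 0.3], [0.5, 0.2], [0.3, 0.2]]
bottle [[417.71321599 135.03191395  88.        ]] [[422.04149635 135.88962723  90.        ]]
[[123.0, 221.1, 184.3, 263.7]]
orange key from top [[466.32279051 364.02567093  62.        ]]
scene [[473.31618142 363.99896352  62.        ]]
```

Run:
```python
from k import *
print(row([467,350,200],tgt(0.361,0)))
```

```text
(array([-1.388, -7.127,  0.819]), array([-2.000e-02,  1.500e-01, -2.757e+01]))
```

```bash
python3 -m creep '-0.15 -0.8 0 0 0 -3 1; -0.3 -1.6 0 0 0 -6 1; -0.45 -2.4 0 0 0 -9 1; -0.6 -3.2 0 0 0 -12 1; -0.75 -4 0 0 0 -15 1; -0.9 -4.8 0.1 0 0 -19 1; -1.1 -5.6 0.3 0 0 -23 1; -1.25 -6.4 0.6 0 0 -27.5 1; -1.39 -7.1 0.82 0 0 -27.5 1; -1.39 -7.1 0.82 0 0 -27.5 1'
python3 -m creep '0 0 0 0 0 0 1; 0 0 0 0 0 0 1'
python3 - <<'E'
from k import *
d=ctrl.get_image("wrist");cv2.imwrite("pics/w10.png",d["img"][:,:,::-1])
s,p,r=pose();print(p)
E
```

```text
clock: 11.82
eef_pos: [464.1, 355.9, 198.3]
tool_rot: [-3.137, 0.003, 0.368]
force: [-1.0, -0.0, -0.2]
width: -0.0
clock: 11.98
eef_pos: [467.6, 347.9, 200.2]
tool_rot: [3.14, 0.002, 0.36]
force: [-0.3, -0.5, 0.1]
width: 0.3
[468.01008855 347.48181741 200.72001823]
```

View pics/w10.png

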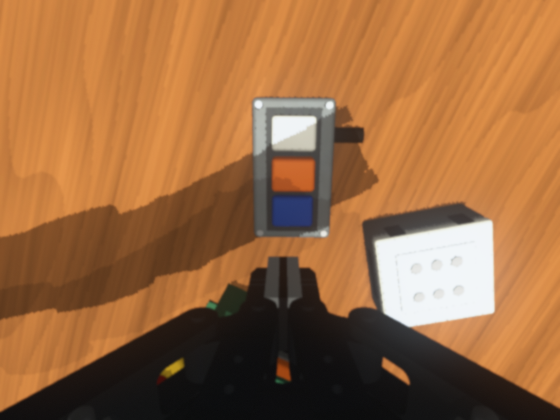

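Run:
```python
from k import *
d=ctrl.get_image("wrist");T=wT(d)
o=ray(d,[(293.5,174.5)],62,T)[0]; w=ray(d,[(294,133)],62,T)[0]; b=ray(d,[(292.5,212)],54,T)[0]
print(o,w,b,np.linalg.norm(o-w),np.linalg.norm((o-b)[:2])); e=w-b; print("yaw",np.arctan2(e[1],e[0])-np.pi/2, (w+b)/2)
P=(o+ (w+b)/2)/2; print(row([P[0],P[1],75],tgt(.361,0)),row([P[0],P[1],62],tgt(.361,0)))
```

```text
[470.99935238 366.96947246  62.        ] [459.30662782 398.44237555  62.        ] [482.97415736 334.09443808  54.        ] 33.574744034697375 34.98805281395267
yaw 0.3524483508975971 [471.14039259 366.26840681  58.        ]
(array([ 0.235, -0.428,  3.152]), array([ 0.06,  0.02, -0.18])) (array([ 0.235, -0.428,  3.477]), array([ 0.06,  0.02, -0.18]))
```

```bash
python3 -m creep '0.1 -0.2 0.5 0 0 0 1; 0.2 -0.42 1.0 0 0 0 1; 0.2 -0.42 1.6 0 0 0 1; 0.2 -0.42 2.2 0 0 0 1; 0.2 -0.42 2.7 0 0 0 1; 0.2 -0.42 3.0 0 0 0 1; 0.2 -0.42 3.2 0 0 0 1; 0.2 -0.42 3.2 0 0 0 1'
python3 - <<'E'
from k import *
d=ctrl.get_image("wrist");cv2.imwrite("pics/w11.png",d["img"][:,:,::-1])
d=ctrl.get_image("scene");cv2.imwrite("pics/s11.png",cv2.resize(d["img"][110:230,280:420,::-1],(0,0),fx=5,fy=5,interpolation=cv2.INTER_CUBIC))
s,p,r=pose();print(p)
E
```

```text
clock: 12.75
eef_pos: [469.1, 366.7, 72.2]
tool_rot: [3.141, 0.002, 0.359]
force: [-0.3, -0.8, 0.1]
width: -0.2
[469.84903051 367.9719183   74.03843214]
```

View pics/w11.png

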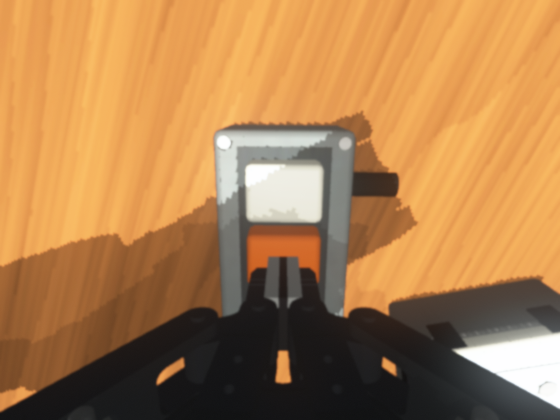

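View pics/s11.png

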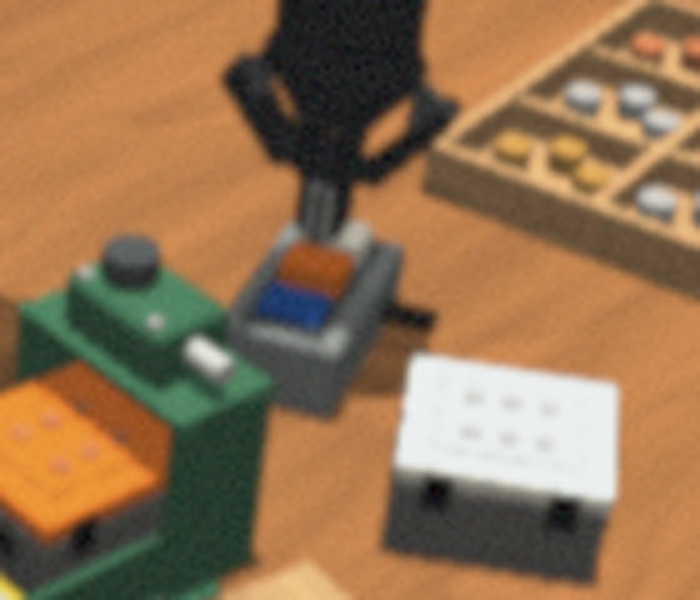

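Run:
```python
from k import *
d=ctrl.get_image("wrist");T=wT(d)
q=ray(d,[(248,226),(320,226)],62,T); v=ray(d,[(245,222),(323,222),(323,163)],62,T)
u=np.array([-np.sin(.361),np.cos(.361)]); x=np.array([np.cos(.361),np.sin(.361)])
s,p,r=pose()
for k in (*q,*v): print((k[:2]-p[:2])@x,(k[:2]-p[:2])@u)
print(p)
```

```text
-15.948483404481351 17.702409755049946
18.305219702053932 17.653583419248463
-17.309828975557135 19.714942130978127
19.665861716719206 19.66345635087795
18.72439097706712 47.75340314552431
[470.01027934 368.30615829  74.45229628]
```

```bash
python3 -m creep '0 0 0.1 0 0 0 1; 0 0 0.2 0 0 0 1; 0 0 0.3 0 0 0 1; 0 0 0.38 0 0 0 1; 0 0 0.44 0 0 0 1; 0 0 0.5 0 0 0 1; 0 0 0.5 0 0 0 1'
```

```text
clock: 13.48
eef_pos: [469.3, 368.1, 52.9]
tool_rot: [-3.141, -0.001, 0.36]
force: [0.5, -0.4, 2.0]
width: -0.1
```

```bash
python3 -m creep '0 0 0.02 0 0 0 1; 0 0 0.04 0 0 0 1; 0 0 0.06 0 0 0 1; 0 0 0.08 0 0 0 1; 0 0 0.08 0 0 0 1'
```

```text
clock: 13.9
eef_pos: [469.4, 368.1, 51.4]
tool_rot: [-3.141, -0.001, 0.36]
force: [-0.7, -1.2, 10.9]
width: 0.0
```

Force rose to 11 N at z = 51.4, so the key is on its stop. Next I lift off and check.

```bash
python3 -m creep '0 0 -0.1 0 0 0 1; 0 0 -0.4 0 0 0 1; 0 0 -1.0 0 0 0 1; 0 0.2 -1.8 0 0 0 1; 0 0.3 -2.6 0 0 0 1; 0 0.42 -3.2 0 0 0 1; 0 0.42 -3.5 0 0 0 1; 0 0.42 -3.6 0 0 0 1; 0 0.42 -3.6 0 0 0 1'
python3 - <<'E'
from k import *
d=ctrl.get_image("wrist");cv2.imwrite("pics/w12.png",cv2.resize(d["img"][60:280,180:400,::-1],(0,0),fx=2.7,fy=2.7,interpolation=cv2.INTER_CUBIC))
d=ctrl.get_image("scene");cv2.imwrite("pics/s12.png",cv2.resize(d["img"][110:230,280:420,::-1],(0,0),fx=5,fy=5,interpolation=cv2.INTER_CUBIC))
cv2.imwrite("pics/s12f.png",d["img"][:,:,::-1])
d=ctrl.get_image("top");cv2.imwrite("pics/t12.png",d["img"][:,:,::-1])
print(ctrl.read_state()["eef_pos"])
E
```

```text
clock: 14.65
eef_pos: [475.3, 352.4, 195.4]
tool_rot: [-3.141, -0.002, 0.36]
force: [0.3, -0.1, -0.1]
width: 0.0
[474.14506735 351.70057348 192.82102929]
```

View pics/w12.png

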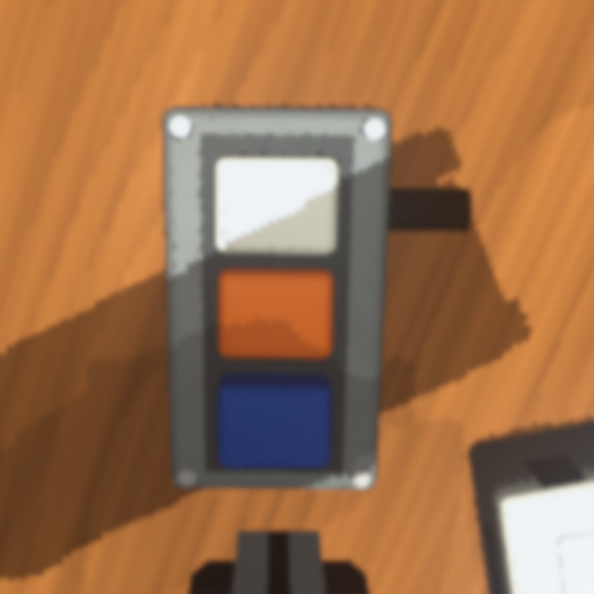

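View pics/s12.png

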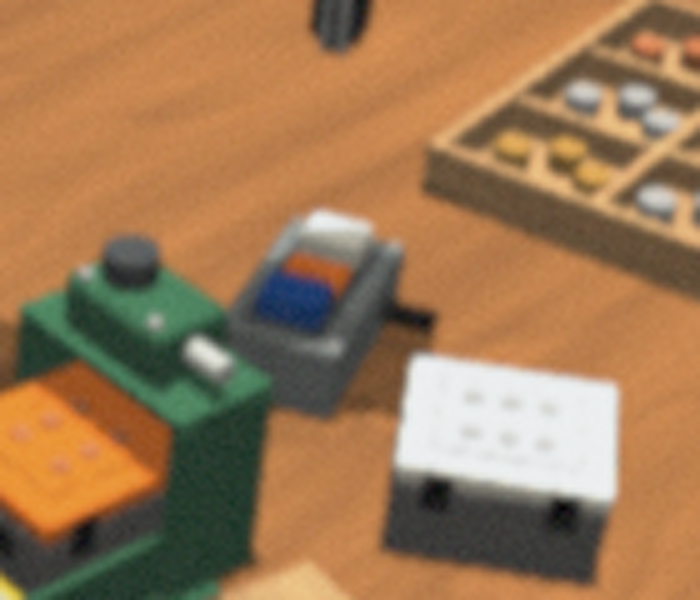

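View pics/t12.png

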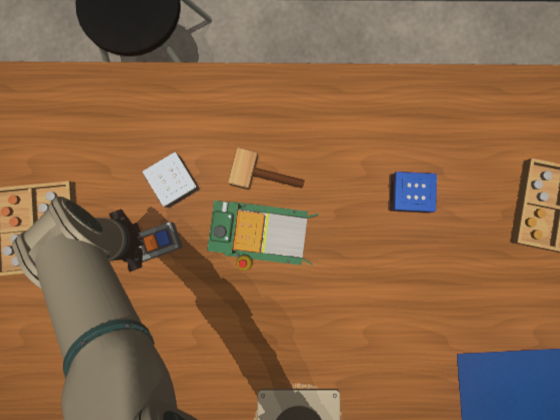

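View pics/s12f.png

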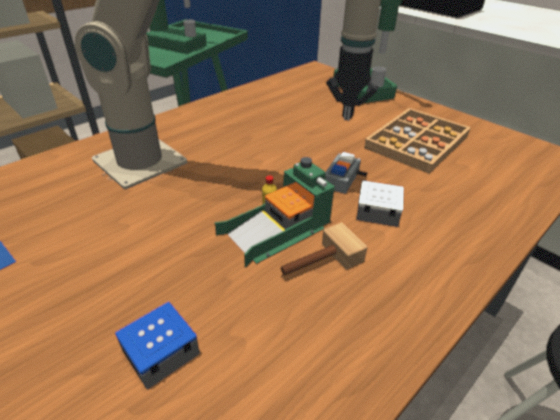

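Run:
```python
from k import *
d=ctrl.get_image("top");im=d["img"][:,:,::-1]
cv2.imwrite("pics/t13.png",cv2.resize(im[190:280,195:325],(0,0),fx=6,fy=6,interpolation=cv2.INTER_CUBIC))
a=np.array([np.cos(PH),np.sin(PH)]); b=np.array([-a[1],a[0]])
for s in (52,59,66): print(s,np.round((proj(d,[[*(DO+(s-52)*a+y*b),70] for y in (-48,48)])-[195,190])*6))
```

```text
52 [[425. 136.]
 [396. 371.]]
59 [[408. 134.]
 [379. 369.]]
66 [[391. 132.]
 [362. 367.]]
```

View pics/t13.png

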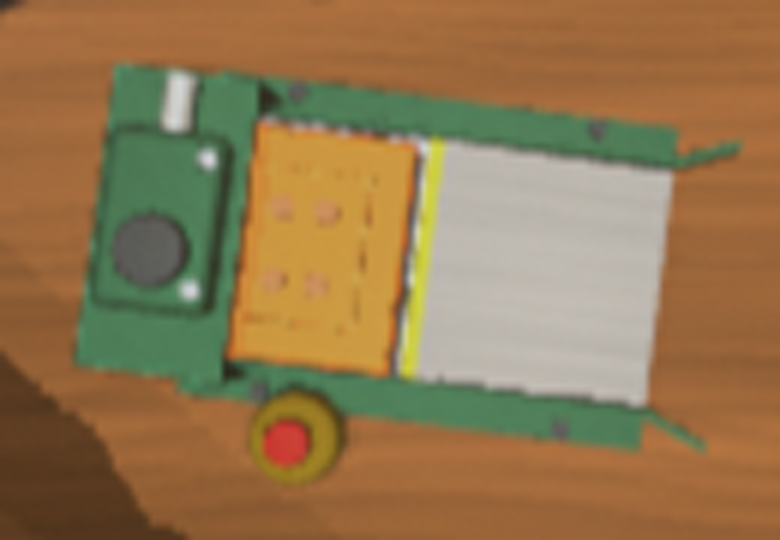

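A strip of white bay floor shows between the yellow lip (430,250) and the tote's rear edge (402,258). That puts the tote centre at about x = 55.5 mm, within 59 ± 7 mm, and it lies flat. The bottle, mallet and other totes look unmoved.

Run:
```python
from k import *
print(ctrl.finish_job(), ctrl.read_state()["clock"])
```

```text
the job is handed in; nothing more can be done
the job is handed in; nothing more can be done
```

The feeder is changed over to the orange tote, and the job is handed in at about 15 s of the 72 s allowed; no verdict came back.

- **Tote:** I pushed it with two spread fingertips along a gentle arc into line with the dock. From there I pushed it straight up the ramp until its rear edge dropped behind the yellow lip. The last top picture shows a strip of bay floor between the lip and the tote. Its centre is at about x = 55.5 mm, inside 59 ± 7 mm, and the scene view matches it lying flat. The readings taken at the end of each push were under about 8 N.
- **Selector:** I pressed the orange key to its stop, where the force read about 11 N. After lift-off the pictures show the orange key down and the blue key up. I judged this by eye, since there is no key sensor to read.
- **Bystanders:** In the last pictures the blue and white totes, the mallet and the upright bottle look where they were. I compared them by eye and did not re-measure them.
- **Disagreements:** The cameras differed by 2–3 mm sideways on the tote, and the scene and wrist cameras put the orange key about 4–7 mm off the top camera's reading. I aimed between those readings, and the margins on the key and in the dock covered the difference.

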